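# Screw the hose elbow into the clamped pump housing

## Robot

A 6-joint arm with a two-finger parallel gripper is mounted at the origin on a cart in front of the work surface, level with it; the furniture and walls round the work are solid. World frame = base frame: x ahead of the robot, y to its left, z up, the work surface at z = 0. Lengths are in mm, angles in rad, forces in N, time in s.
With the tool pointing down it reaches from about 325 to 900 mm from the base axis. Payload 6.1 kg.
Tool frame: the origin (TCP) lies midway between the tips of the shut fingers; the grasp point (between the pads) lies 19 mm behind it (ctrl.pinch_z is the distance from the TCP to the grasp point, in mm); z points along the fingers, y is the line along which they close (so a half turn about z gives the same grasp; the last joint's range is limited). The gripper opens to 87 mm and grips with 3 to 60 N. Pads are 19 mm wide; open, the fingers measure 117 mm over their backs; the gripper's body (75 mm by 190 mm) begins 51 mm behind the grasp point.
Start: joints at [-1.42, 0.22, 1.526, -0, 1.395, -0.126], TCP at [170.792, -601.204, 222.538] pointing down, gripper open.
Joint ranges: [-2.98, 2.98], [-0.91, 2.08], [0.09, 2.57], [-1.24, 4.39], [0.2, 2.65], [-2.68, 2.68]. Speed limits (rad/s): [2.57, 2.57, 3.01, 3.14, 3.14, 3.14].

## Interface

Orientations are given as a unit quaternion [w, x, y, z].
In Python, from plant import ctrl gives the robot as it stands. The module is installed in compiled form; this text tells all that it offers.
- The arm moves only by the tool play_rows, never from a script. Its argument "plan" is a list that holds one entry, the list of rows, each a list of 7 numbers: the shift along the tool's x, y, z in mm, then the turn, a rotation vector about the tool's x, y, z in degrees, then the finger opening in mm, from 0 to 87. A call has exactly 8 rows; each row is the pose to reach, as a shift and turn from the pose commanded when the call began, along the tool's axes at that moment; what a row does not reach only later rows make up. A row lasts 1/8 s, in which the tool goes at most 62.5 mm and 10.7 degrees, less where a joint would pass 70% of its speed; a pose out of reach is approached as far as the arm can. A call with a gripper value outside its range is refused whole. The fingers move at their own pace and stop on an object; "grip_force" is the grip in N (left out, the last holds). Time passes only in rows, so rows that repeat a pose let the fingers close, or fill a call up. It gives the time, the measured TCP pose, the force, the opening and the grip force at its end, in the units of the state.
- ctrl.state(): the state, without advancing time (a new reading comes with each control period).
- ctrl.grab_frame(name): name is "scene" or "top" or "wrist"; returns (picture, depth): 384x512x3 uint8, blue, green, red; 384x512 float32, mm along the optical axis (not along the pixel's ray), 0 where there is no reading.
- ctrl.camera_params(name): a dict with "fx", "fy", "cx", "cy" (pixels), "k1" (the pictures are not rectified: a ray, as slopes to the right and down, at radius r is drawn at 1 + k1 r^2 times it, then the intrinsics apply), "view" (4x4, takes a point from world to camera coordinates). Camera axes: x right, y up, looking along -z (the intrinsics and any distortion apply to the point x, -y, -z); pixel columns grow to the right and rows downward; lengths in mm; the calibration is good to about 2 mm. A picture is of the moment at which its call begins: read the wrist's pose just before it. camera_params takes no time and is no camera call; for the wrist camera it gives the pose at the moment of the call.
- ctrl.sign_off(): hands the job in; it is judged then, once.
The state is a dict: "t": time; "joint_positions": joint angles; "dq": joint speeds; "joint_torque": joint torques, N m; "tool_pos": TCP position; "orientation": TCP orientation; "contact_force": force on the tool from outside, world axes, zero at the start; "torque": the same for the moment, N m; "gripper_width": opening from 0.0 (shut) to 1.0 (fully open); "grip_force": force on a finger pad.
Only numpy, scipy, OpenCV 4.12 (cv2) and the standard library are available. Lean on these libraries where they do the work, as an engineer would, in place of code of your own. Each camera call takes 0.05 s, during which the arm holds its last target. There are 200 camera calls.

## Task

Screw the steel hose elbow into the port of the pump housing held in the tilted vice: enter it square to the sloping port with its lugs in the two gaps, then turn it clockwise until it tightens on the rubber seal and stop with the hose tail pointing straight down the slope. Do not turn it well past that line, let go of it there, and leave the straight fitting and the tools beside the work where they are.

Things in the scene. Friction and masses are not known exactly. Their poses are not given: they have to be found in the camera images.
- elbow: Bright steel 90 degree hose elbow, 122 x 67 x 80 mm, 0.28 kg, standing on its stem. Origin: centre of the stem's foot, z up the stem. Stem 40 mm across with chamfered foot; round sealing flange 67 mm across, z 25 to 33; square body 34 x 34 mm, z 33 to 77; barbed hose tail 22 mm thick along +x at z 55, out to x 88 mm. The other fitting is straight.
- elbow_grip (a point): Middle of the elbow's square body, 57 mm above the foot on the stem's axis. Grip it here across the body's two y faces, 34 mm apart; fingertips stay above the flange, z 33 mm.
- elbow_lug (a point): Outer middle of the elbow's thread lug at +y: 26 mm from the axis, z 9 mm. A second lug stands opposite at -y. Each is 34 degrees wide and 6 mm thick.
- elbow_outlet (a point): Open end of the elbow's hose tail: x 88 mm, z 55 mm in the elbow's frame.
- pump_housing: Grey cast pump housing, clamped fast, with a round collar (70 mm outside, 34 mm deep) that holds the port. Origin: centre of the upper face of the black rubber seal ring, which stands 2.5 mm out of the rim; z points out along the port, 30 degrees off vertical toward the vice's low side; -x points straight down the slope, y is level. Bore 43 mm, lug room 56 mm across.
- lug_gap (a point): Middle of one of the two gaps in the rim, 25 mm from the axis, at heading 345 degrees in the housing's frame (from x toward y); the other is opposite. Each is 58 degrees wide. With the elbow's +y lug over this gap its tail lies 75 degrees short of -x (heading 255). Lugs in the gaps, it goes straight in until its foot is 22 to 23 mm below the origin.
- thread_home (a point): On the port's axis, 25 mm below the seal's face: the foot's place when the flange first meets the seal. Right-hand thread, two starts, 24 mm advance a turn, about 1.5 mm axial play: from entry 55 degrees clockwise (looking in) bring the foot here, 20 more, with resistance rising to about 0.4 N m, bring the tail to -x, the foot 1 mm deeper. It stays as left. Entered half a turn off, it ends uphill.
- port_seal (a joint): How far the black rubber seal ring (67 mm across) in the port's rim is squeezed, in m: 0 free, about 0.001 with the elbow tight at its set angle, 0.0025 at most. About 16 N a mm.
- tilt_vice: Grey tilting machine vice fixed to the bench, base 150 mm square, bed at 30 degrees, spindle with T-bar on its -y side. Origin: on the bench under the bed's pivot, z up; -x is the low side. The seal's centre lies 39 mm toward -x and 130 mm above the origin; the jaws' tops are 36 mm below it along the port.
- straight_tail: Straight steel hose fitting standing on its stem, same stem and flange, body 34 mm square, tail straight up, 130 mm high. Not for this job: leave it standing. Origin: centre of its foot.
- oil: Small dropper bottle, 32 mm across, 124 mm high, standing; leave it.
- cutters: Side cutters with red handles lying on the bench, 60 x 139 x 14 mm; leave them.
- bush: Turned flange ring lying on the bench, 62 mm across, 19 mm high; leave it.

How it is judged:
By the outcome, as a careful person would: the job done as asked, in the order asked, and still so for the second after the job is handed in, with the robot touching nothing.
It also fails if it takes over 45 s, if anything falls off the work surface, if the arm or the gripper's body presses on something with over 40 N, if the wrist force passes 120 N, or if a joint passes its speed limit or range.

## Working session

There is one attempt and no reset: what is moved stays moved. The work goes in short steps, Python scripts to look and compute and a tool call to move; the robot and the scene stay as the last step left them, time stands still between calls to the robot, and variables do not carry over. Pictures are saved under pics/ and viewed, at most 10 in all, crops included, and the job is handed in when it is done.

Besides the shell and the picture viewer there is one more tool, called after ">>>" by a JSON object that holds its "api" and its "payload". play_rows: Moves the arm, as the interface text tells. Its arguments: {"type":"object","properties":{"plan":{"type":"array","items":{"type":"array","items":{"type":"array","items":{"type":"number"}}}},"grip_force":{"type":"number"}},"required":["plan"]}

```bash
mkdir -p pics
cat > h.py <<'E'
import numpy as np, cv2
from scipy.spatial.transform import Rotation as R
from plant import ctrl
def snap(n):
    P=ctrl.camera_params(n); im,d=ctrl.grab_frame(n)
    return P,im,d
def rays(P,u,v):
    x=(np.asarray(u,float)-P['cx'])/P['fx']; y=(np.asarray(v,float)-P['cy'])/P['fy']
    a,b=x.copy(),y.copy()
    for _ in range(8):
        s=1+P['k1']*(a*a+b*b); a,b=x/s,y/s
    return a,b
def world(P,u,v,d):
    a,b=rays(P,u,v); d=np.asarray(d,float)
    c=np.stack([a*d,-b*d,-d,np.ones_like(d)],-1)
    return (c@np.linalg.inv(np.array(P['view'])).T)[...,:3]
def cloud(P,d):
    v,u=np.mgrid[0:d.shape[0],0:d.shape[1]]
    return world(P,u,v,d)
def proj(P,p):
    c=np.array(P['view'])@np.r_[p,1]; x,y=c[0]/-c[2],-c[1]/-c[2]
    s=1+P['k1']*(x*x+y*y); return P['cx']+P['fx']*x*s,P['cy']+P['fy']*y*s
def tool():
    s=ctrl.state(); q=s['orientation']
    return np.array(s['tool_pos']),R.from_quat([q[1],q[2],q[3],q[0]])
E
python3 - <<'E'
from h import *
for n in ['scene','top']:
    P,im,d=snap(n); np.savez(f'{n}.npz',im=im,d=d,P=np.array(P,dtype=object)); cv2.imwrite(f'pics/{n}.png',im)
    v=np.array(P['view']); print(n,P['fx'],P['cx'],P['cy'],P['k1'],np.linalg.inv(v)[:3,3])
s=ctrl.state();print(s['orientation'],s['gripper_width'],s['contact_force'],ctrl.pinch_z,s['t'])
E
```

```text
scene 448.4350134270957 259.95210622901556 194.6988852242927 -0.04826535091870421 [-163.45948462  634.61401926  844.3322456 ]
top 355.2289825517784 255.39601560301915 190.4452926765455 -0.05997989441185861 [ 363.50192729 -126.6396064  1095.94844463]
[-8.83563775e-04  9.90442990e-01  1.37919910e-01 -1.83906050e-05] 0.9990543441270148 [ 0.51892214  0.44875396 -0.00062422] 18.700000000000003 0.1
```

View pics/scene.png

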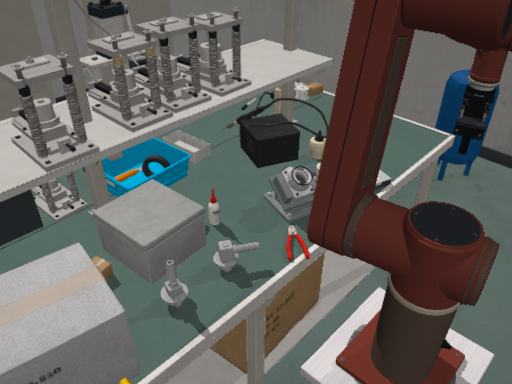

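View pics/top.png

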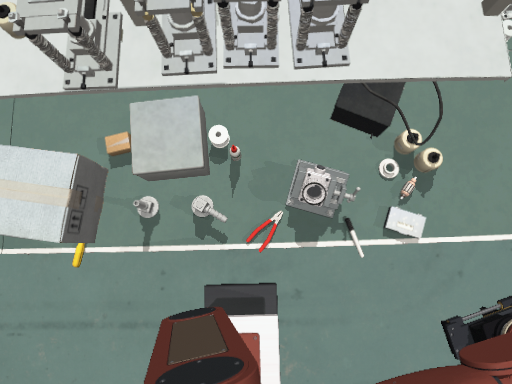

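The scene picture shows the elbow at about (228,252) with its tail to the right, and the vice at (293,188). In the top picture the elbow is at (204,206) with its tail toward (226,219), and the port is at (315,190). The straight fitting is at (147,207).

```bash
cat > m.py <<'E'
from h import *
for n,bx in [('top',[(185,185,235,230),(280,155,365,222)]),('scene',[(205,230,265,275),(262,155,325,220)])]:
    z=np.load(n+'.npz',allow_pickle=True); P=z['P'].item(); d=z['d']; W=cloud(P,d)
    for i,(a,b,c,e) in enumerate(bx):
        w=W[b:e,a:c].reshape(-1,3); w=w[d[b:e,a:c].reshape(-1)>0]
        if i==0:
            t=w[(w[:,2]>70)&(w[:,2]<85)]; print(n,'elbow top',len(t),t.mean(0),t.min(0),t.max(0))
            t=w[(w[:,2]>40)&(w[:,2]<95)]; hi=t[(t[:,2]>50)&(t[:,2]<70)]
            r=cv2.minAreaRect(hi[:,:2].astype(np.float32)); print(' tail rect',r); print(cv2.fitLine(hi[:,:2].astype(np.float32),2,0,.01,.01).ravel())
            f=w[(w[:,2]>28)&(w[:,2]<38)]; print(' flange',len(f),f.min(0),f.max(0))
        else:
            # ransac plane at 30 deg above 90mm
            t=w[w[:,2]>75]; rng=np.random.default_rng(0); best=0
            for k in range(4000):
                p=t[rng.choice(len(t),3,False)]; m=np.cross(p[1]-p[0],p[2]-p[0]); l=np.linalg.norm(m)
                if l<50: continue
                m/=l; m*=np.sign(m[2])
                if abs(m[2]-.866)>.06: continue
                h=abs((t-p[0])@m)<2
                if h.sum()>best: best=h.sum(); B=h
            q=t[B]; c0=q.mean(0); m=np.linalg.svd(q-c0)[2][2]; m*=np.sign(m[2]); print(n,'plane',best,len(t),c0,m,q.min(0),q.max(0))
            print(' tilt heading of -x', np.degrees(np.arctan2(m[1],m[0])))
    im=z['im']
    if n=='top':
        A=cv2.resize(im[150:230,275:370],None,fx=6,fy=6,interpolation=cv2.INTER_CUBIC); cv2.imwrite('pics/vice.png',A)
E
python3 m.py
```

```text
top elbow top 132 [481.51973955  56.92437654  77.05470877] [461.83916169  37.77307214  70.46459335] [503.30997934  79.25725253  83.04821192]
 tail rect ((457.2207946777344, 12.46759033203125), (73.00399017333984, 32.62077713012695), 61.55620193481445)
[  0.5378342   0.8430506 455.71753    15.4238   ]
 flange 166 [450.5823255   24.12617836  28.47670601] [515.08190871  88.23051746  36.76050076]
top plane 447 1923 [ 518.93099252 -270.31749372  101.11235816] [-0.4780619   0.15513506  0.86451717] [ 464.95485825 -385.83405729   75.03145209] [ 564.84834628 -208.66894331  123.00044311]
 tilt heading of -x 162.0213226337115
scene elbow top 145 [480.28167908  63.43008725  77.58723306] [461.02491206  41.98248641  70.14341078] [505.86799894  82.35763806  84.13339634]
 tail rect ((494.9194641113281, 47.51097106933594), (160.5254364013672, 78.7653579711914), 21.46429443359375)
[  0.50412554   0.86363035 458.21817     33.342155  ]
 flange 209 [448.05904391  30.06766004  28.16233415] [583.51341231  93.28823983  37.82421952]
scene plane 255 1788 [ 512.88843229 -245.95245255   96.1283519 ] [-0.46102683  0.1862641   0.8676174 ] [ 467.28146306 -325.16540042   75.61943822] [ 563.85695385 -204.23392247  127.15923528]
 tilt heading of -x 158.00030291813894
```

View pics/vice.png

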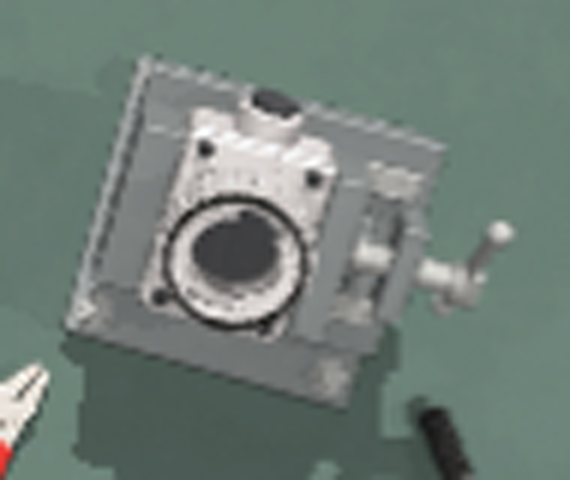

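The close-up shows the housing with the black seal ring centred near crop pixel (236,262), which is full-picture (314,194). The spindle is on the right and the low side is toward the bottom, leaning slightly left.

```bash
cat >> h.py <<'E'
def T(xh,p_down=True):
    "tool down, tool x at heading xh deg"
    h=np.radians(xh); x=np.array([np.cos(h),np.sin(h),0]); z=np.array([0,0,-1.]); return R.from_matrix(np.stack([x,np.cross(z,x),z],1))
def rel(p,Rt):
    p0,R0=tool(); print('shift',np.round(R0.inv().apply(np.array(p)-p0),1),'turn',np.round(np.degrees((R0.inv()*Rt).as_rotvec()),2))
E
python3 - <<'E'
from h import *
z=np.load('top.npz',allow_pickle=True); P=z['P'].item()
a=world(P,314.3,193.7,1.); o=np.linalg.inv(np.array(P['view']))[:3,3]; r=a-o; print('port',o+r*(130-o[2])/r[2])
rel([470,40,230],T(59))
E
```

```text
port [ 495.05068806 -268.5880581   130.        ]
shift [ 463.  -534.5   -7.4] turn [ -0.09  -0.05 -43.14]
```

>>> {"api": "play_rows", "payload": {"plan": [[[38,-44,0,0,0,-5,87],[77,-89,0,0,0,-10,87],[116,-133,0,0,0,-15,87],[154,-178,0,0,0,-20,87],[193,-223,0,0,0,-25,87],[231,-267,0,0,0,-30,87],[270,-312,0,0,0,-36,87],[309,-356,-7,0,0,-43,87]]]}}

```text
t: 1.1
tool_pos: [370.7, -172.2, 229.0]
orientation: [-0.0, 0.87, 0.493, -0.0]
contact_force: [0.9, 0.3, 0.6]
gripper_width: 1.002
grip_force: 0.0
```

Run:
```python
from h import *
s=ctrl.state(); print(s['t'],s['tool_pos'],s['joint_positions'])
rel([470,40,200],T(59))
```

```text
1.1 [ 370.69974776 -172.22014747  228.9643841 ] [-6.28488456e-01 -3.30293040e-01  2.04204380e+00  9.13041910e-05
  1.43071393e+00 -8.82918816e-02]
shift [233.1 -24.   29. ] turn [-0.05 -0.01  0.05]
```

>>> {"api": "play_rows", "payload": {"plan": [[[45,-4,5,0,0,0,87],[95,-8,10,0,0,0,87],[145,-12,15,0,0,0,87],[190,-18,25,0,0,0,87],[220,-23,29,0,0,0,87],[233,-24,29,0,0,0,87],[233,-24,29,0,0,0,87],[233,-24,29,0,0,0,87]]]}}

```text
t: 2.1
tool_pos: [470.6, 36.6, 200.7]
orientation: [0.0, 0.871, 0.491, -0.0]
contact_force: [-0.6, -0.3, -0.2]
gripper_width: 1.001
grip_force: 0.0
```

Run:
```python
from h import *
P,im,d=snap('wrist'); np.savez('w1.npz',im=im,d=d,P=np.array(P,dtype=object)); cv2.imwrite('pics/w1.png',im)
print(np.linalg.inv(np.array(P['view']))[:3],tool()[0]); W=cloud(P,d); ok=d>0
m=ok&(W[...,2]>70)&(W[...,2]<85)&(np.hypot(W[...,0]-481,W[...,1]-58)<60)
t=W[m]; print(len(t),t.mean(0),t.min(0),t.max(0),cv2.minAreaRect(t[:,:2].astype(np.float32)))
m=ok&(W[...,2]>55)&(W[...,2]<69)&(np.hypot(W[...,0]-481,W[...,1]-58)<110)
t=W[m];print(len(t),cv2.minAreaRect(t[:,:2].astype(np.float32)),cv2.fitLine(t[:,:2].astype(np.float32),2,0,.01,.01).ravel())
m=ok&(W[...,2]>30)&(W[...,2]<36)&(np.hypot(W[...,0]-481,W[...,1]-58)<60)
t=W[m];print('flange',len(t),cv2.minEnclosingCircle(t[:,:2].astype(np.float32)))
```

```text
[[ 8.55912327e-01  4.97968428e-01  1.39432899e-01  5.08965538e+02]
 [-5.17119462e-01  8.23560393e-01  2.33100281e-01  1.00665976e+02]
 [ 1.24516747e-03 -2.71616870e-01  9.62404658e-01  3.62024605e+02]] [470.6034628   36.46740758 200.76229893]
962 [482.99116814  59.17018811  76.70532509] [461.2520984   36.73467845  70.10159227] [504.51987017  80.44708033  80.71002936] ((482.8600158691406, 58.41669464111328), (33.99455261230469, 33.94976043701172), 57.938655853271484)
1085 ((504.23590087890625, 49.270111083984375), (182.32456970214844, 77.1097412109375), 22.82840347290039) [  0.86694825   0.49839818 480.20135     28.932207  ]
flange 1027 ((482.77777099609375, 58.40089797973633), 33.2718391418457)
```

View pics/w1.png

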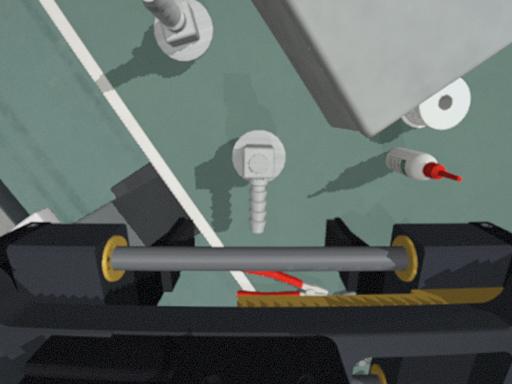

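The wrist picture shows the elbow standing at (259,158) with its tail straight down to (258,230). The straight fitting is at (180,25) and the bottle at (415,163). The body measures 34.0 mm square, as it should, and its top is at z≈77.

Run:
```python
from h import *
Rt=T(57.9); c=np.array([482.9,58.4,38])
for n in ['top','scene','w1']:
    z=np.load(n+'.npz',allow_pickle=True); d=z['d'];W=cloud(z['P'].item(),d)[d>0]
    L=Rt.inv().apply(W-c); m=(L[:,2]<-55)&(L[:,2]>-160)&(abs(L[:,0])<130)&(abs(L[:,1])<140)
    if n=='w1': m&=L[:,2]>-110
    print(n,m.sum(),L[m].min(0) if m.any() else '',L[m].max(0) if m.any() else '')
rel([482.9,58.4,110],Rt); rel([482.9,58.4,38],Rt)
```

```text
top 1014 [  33.71525833   23.34375637 -100.8871628 ] [129.97168877 139.97297953 -55.13532575]
scene 1047 [  36.28754629   22.68227723 -101.7290168 ] [129.98731379 139.93036506 -55.09649539]
w1 12976 [ 34.92079722  22.69388322 -98.47782626] [129.99705399 139.99187434 -55.00760802]
shift [25.1 -0.9 90.8] turn [0.02 0.01 0.88]
shift [ 25.2  -0.9 162.8] turn [0.02 0.01 0.88]
```

Run:
```python
from h import *
Rt=T(57.9); c=np.array([482.9,58.4,38])
z=np.load('w1.npz',allow_pickle=True); d=z['d'];W=cloud(z['P'].item(),d)[d>0]
L=Rt.inv().apply(W-c); m=(L[:,2]<-55)&(L[:,2]>-110)&(abs(L[:,0])<200)&(abs(L[:,1])<200)&(W[:,1]<210)
L=L[m]
for a in range(10,150,15):
    s=L[(L[:,1]>a)&(L[:,1]<a+15)]
    if len(s): i=s[:,0].argmin(); print(a,s[i].round(), np.percentile(s[:,0],2).round(1),s[:,2].min().round())
top=W[m]; top=top[top[:,2]>130]; print(len(top),np.median(top[:,2]))
```

```text
10 [128.  25. -84.] 128.3 -97.0
25 [107.  40. -89.] 108.9 -98.0
40 [ 86.  55. -86.] 89.7 -98.0
55 [ 66.  70. -90.] 69.9 -98.0
70 [ 46.  85. -85.] 50.6 -98.0
85 [ 35.  95. -90.] 38.3 -98.0
100 [ 39. 101. -93.] 45.6 -98.0
115 [ 49. 116. -93.] 55.7 -98.0
130 [ 60. 130. -93.] 66.2 -98.0
145 [ 71. 146. -93.] 76.7 -98.0
18551 133.57251517729102
```

```bash
cat >> h.py <<'E'
# elbow frame in down-tool frame: tail=+x_e = -tool x; y_e=+tool y ; z_e=-tool z.  Tool in elbow frame:
RE=R.from_matrix(np.diag([-1.,1,-1]))*R.from_euler('y',6,degrees=True)   # tool orientation in elbow frame
tE=np.array([3,0,58.])+RE.apply([0,0,19])
def toolpose(pe,Re): return np.array(pe)+Re.apply(tE), Re*RE
def rz(a): return R.from_euler('z',a,degrees=True)
E
python3 - <<'E'
from h import *
print(tE)
for dz in (80,0):
    p,Rt=toolpose([482.9,58.4,dz],rz(237.9)); print(p,Rt.as_matrix()[:,2]); rel(p,Rt)
E
```

```text
[ 1.0139592   0.         39.10408399]
[482.36118352  57.54105294 119.10408399] [ 0.05554628  0.08854835 -0.9945219 ]
shift [24.1 -0.9 81.7] turn [-0.02  6.01  0.88]
[482.36118352  57.54105294  39.10408399] [ 0.05554628  0.08854835 -0.9945219 ]
shift [ 24.1  -0.9 161.7] turn [-0.02  6.01  0.88]
```

>>> {"api": "play_rows", "payload": {"plan": [[[12,-0.5,30,0,3,0.4,87],[24,-0.9,60,0,6,0.9,87],[24.1,-0.9,82,0,6,0.9,87],[24.1,-0.9,105,0,6,0.9,87],[24.1,-0.9,125,0,6,0.9,87],[24.1,-0.9,145,0,6,0.9,87],[24.1,-0.9,155,0,6,0.9,87],[24.1,-0.9,159,0,6,0.9,87]]]}}

```text
t: 3.15
tool_pos: [482.2, 58.1, 41.3]
orientation: [-0.026, 0.874, 0.483, 0.045]
contact_force: [-0.5, -0.4, 0.1]
gripper_width: 1.0
grip_force: 0.0
```

Run:
```python
from h import *
s=ctrl.state(); print(s['t'],s['contact_force'],s['tool_pos'])
p,Rt=toolpose([482.9,58.4,0],rz(237.9)); rel(p,Rt)
```

```text
3.15 [-0.45141233 -0.39163715  0.09436766] [482.24200409  58.08025234  41.33103301]
shift [-0.6  0.4  2.2] turn [-0.07  0.01  0.  ]
```

>>> {"api": "play_rows", "payload": {"plan": [[[-0.6,0.4,2.2,0,0,0,80],[-0.6,0.4,2.2,0,0,0,60],[-0.6,0.4,2.2,0,0,0,45],[-0.6,0.4,2.2,0,0,0,36],[-0.6,0.4,2.2,0,0,0,30],[-0.6,0.4,2.2,0,0,0,30],[-0.6,0.4,2.2,0,0,0,30],[-0.6,0.4,2.2,0,0,0,30]]], "grip_force": 45}}

```text
t: 4.15
tool_pos: [482.5, 58.1, 39.3]
orientation: [-0.026, 0.874, 0.484, 0.046]
contact_force: [-0.8, 0.8, 0.8]
gripper_width: 0.387
grip_force: 45.0
```

Run:
```python
from h import *
s=ctrl.state(); print(s['gripper_width']*87,s['grip_force'],s['contact_force'],s['joint_positions'])
p,Rt=toolpose([482.9,58.4,0],rz(237.9)); rel(p,Rt)
p,Rt=toolpose([482.9,58.4,150],rz(237.9)); rel(p,Rt)
```

```text
33.671584627058365 44.971727561205626 [-0.76318911  0.81282401  0.82472242] [-0.1105541   0.06488361  2.08071319  0.11614711  0.95448071  0.38338033]
shift [-0.6  0.2  0.1] turn [-0.06  0.    0.06]
shift [ 1.51e+01  1.00e-01 -1.49e+02] turn [-0.06  0.    0.06]
```

```bash
cat >> h.py <<'E'
def RHf(h): # h: heading of -x (down slope)
    return rz(h+180)*R.from_euler('y',-30,degrees=True)
PO=np.array([495.05,-268.6,130.]); HD=163.
def entry(off,tail=255.): # elbow foot at off in housing frame
    RH=RHf(HD); return toolpose(PO+RH.apply(off),RH*rz(tail))
E
python3 - <<'E'
from h import *
print(RHf(HD).as_matrix())
p,Rt=entry([-21,-77,80]); print(p); rel(p,Rt)
p,Rt=entry([0,0,20]); print(p)
E
```

```text
[[ 0.82818421  0.2923717  -0.47815238]
 [-0.25320132  0.95630476  0.14618585]
 [ 0.5         0.          0.8660254 ]]
[ 397.6919157  -320.3770721   222.51594645]
shift [-344.7  128.7 -220.6] turn [-28.87   7.77  -3.07]
[ 466.2855481  -260.82998483  181.05442223]
```

>>> {"api": "play_rows", "payload": {"plan": [[[5,0,-50,0,0,0,30],[10,0,-100,0,0,0,30],[15,0,-150,0,0,0,30],[-36,18,-160,-4,1,-0.4,30],[-88,37,-170,-8,2,-0.8,30],[-139,55,-180,-13,3.3,-1.3,30],[-190,74,-190,-17,4.5,-1.8,30],[-242,92,-200,-21,5.6,-2.2,30]]]}}

```text
t: 5.15
tool_pos: [420.8, -213.5, 212.4]
orientation: [0.112, 0.851, 0.482, 0.176]
contact_force: [1.2, -0.0, -3.3]
gripper_width: 0.389
grip_force: 45.0
```

Run:
```python
from h import *
s=ctrl.state(); print(s['gripper_width']*87,s['grip_force'],s['contact_force'],s['joint_positions'])
p,Rt=entry([-21,-77,80]); rel(p,Rt)
```

```text
33.88345750338316 44.97227783314884 [ 1.19623608 -0.02312852 -3.33828493] [-0.86107949 -0.47771847  2.23200206  0.33665585  1.11149832 -0.43037015]
shift [-100.9   40.   -16.5] turn [-7.75  2.17 -0.8 ]
```

>>> {"api": "play_rows", "payload": {"plan": [[[-40,16,-7,-3,1,-0.3,30],[-75,30,-12,-6,1.7,-0.6,30],[-95,38,-16,-7.5,2,-0.8,30],[-101,40,-16.5,-7.8,2.2,-0.8,30],[-101,40,-16.5,-7.8,2.2,-0.8,30],[-101,40,-16.5,-7.8,2.2,-0.8,30],[-101,40,-16.5,-7.8,2.2,-0.8,30],[-101,40,-16.5,-7.8,2.2,-0.8,30]]]}}

```text
t: 6.15
tool_pos: [399.0, -318.9, 222.9]
orientation: [0.161, 0.834, 0.478, 0.224]
contact_force: [0.2, 0.2, -3.4]
gripper_width: 0.385
grip_force: 45.0
```

Run:
```python
from h import *
s=ctrl.state(); print(s['joint_positions'])
P,im,d=snap('wrist'); np.savez('w2.npz',im=im,d=d,P=np.array(P,dtype=object)); 
print(np.linalg.inv(np.array(P['view']))[:3,3],tool()[0],proj(P,PO))
p,Rt=entry([-21,-77,80]); rel(p,Rt)
cv2.imwrite('pics/w2.png',im)
```

```text
[-1.15507724 -0.39365921  2.19781597  0.54171489  1.10219966 -0.81583341]
[ 346.44174633 -245.02076954  375.99279601] [ 398.91828816 -319.05693937  222.96727476] (np.float64(259.82489364370116), np.float64(124.72623414753794))
shift [-1.8 -0.5 -0.2] turn [-0.06 -0.03 -0.01]
```

View pics/w2.png

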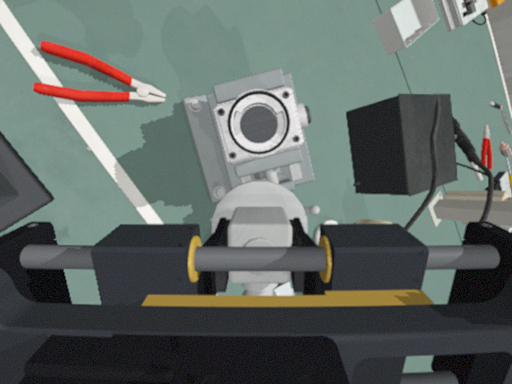

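The wrist picture shows the port square-on: black seal ring centred near (259,122), predicted (260,125). The held elbow is at the bottom centre around (260,240).

```bash
cat > m2.py <<'E'
from h import *
z=np.load('w2.npz',allow_pickle=True); P=z['P'].item(); d=z['d']; im=z['im']; W=cloud(P,d)
L=RHf(HD).inv().apply((W-PO).reshape(-1,3)).reshape(W.shape)
r=np.hypot(L[...,0],L[...,1]); g=cv2.cvtColor(im,cv2.COLOR_BGR2GRAY)
m=(d>0)&(r>24)&(r<33)&(abs(L[...,2])<9)
def fit(q):
    for _ in range(4):
        c=q.mean(0); n=np.linalg.svd(q-c)[2][2]; n*=np.sign(n[2]); e=(q-c)@n; q=q[abs(e-np.median(e))<2*e.std()+.2]
    return c,n,e.std()
for nm,mm in [('rim',m),('jaw/housing r>36',(d>0)&(r>36)&(r<60)&(L[...,2]>-45)&(L[...,2]<-5))]:
    q=L[mm]; print(nm,len(q),np.percentile(q[:,2],[5,25,50,75,95]).round(1))
    if nm!='rim': h=np.histogram(q[:,2],bins=np.arange(-45,-4,2)); k=h[0].argmax(); print(h[0]); q=q[abs(q[:,2]-h[1][k]-1)<2.5]
    c,n,e=fit(q); w=RHf(HD).apply(n); print(c,n,e,'world n',w,'tilt',np.degrees(np.arccos(w[2])),'head',np.degrees(np.arctan2(w[1],w[0])))
# dark ring: rays onto z=0 housing plane
v,u=np.mgrid[0:384,0:512]; o=np.linalg.inv(np.array(P['view']))[:3,3]
D=cloud(P,np.ones_like(d))-o; Rh=RHf(HD); Dl=Rh.inv().apply(D.reshape(-1,3)).reshape(D.shape); ol=Rh.inv().apply(o-PO)
X=ol+Dl*(-ol[2]/Dl[...,2])[...,None]; rr=np.hypot(X[...,0],X[...,1])
c=np.zeros(2)
for _ in range(6):
    q=np.hypot(X[...,0]-c[0],X[...,1]-c[1]); s=(q>28)&(q<37)&(g<70); xy=X[s][:,:2]
    A=np.c_[2*xy,np.ones(len(xy))]; sol=np.linalg.lstsq(A,(xy**2).sum(1),rcond=None)[0]; c=sol[:2]; R0=np.sqrt(sol[2]+c@c)
print('ring',c,R0,len(xy)); cw=PO+Rh.apply([*c,0]); print(cw)
# rectified patch 4px/mm, x_h up image, y_h left
k=3.6;N=520; jj,ii=np.meshgrid(np.arange(N),np.arange(N)); hx=-(ii-N/2)/k; hy=-(jj-N/2)/k
B=PO+Rh.apply(np.stack([hx+c[0],hy+c[1],0*hx],-1).reshape(-1,3)); V=np.c_[B,np.ones(len(B))]@np.array(P['view']).T
x,y=V[:,0]/-V[:,2],V[:,1]/V[:,2]; s=1+P['k1']*(x*x+y*y)
cv2.imwrite('pics/rect.png',cv2.remap(im,(P['cx']+P['fx']*x*s).reshape(N,N).astype(np.float32),(P['cy']+P['fy']*y*s).reshape(N,N).astype(np.float32),cv2.INTER_CUBIC))
E
python3 m2.py
```

```text
rim 1316 [-4.7 -3.6 -2.7 -1.   0.3]
[ 0.7769922   1.16577799 -2.36302255] [-0.00281606  0.02121668  0.99977093] 1.3825023966009267 world n [-0.47417191  0.16715501  0.864419  ] tilt 30.183571549143686 head 160.58143439118516
jaw/housing r>36 3575 [-39.7 -37.3 -36.4 -35.2 -31.6]
[  82   30  128  928 1607  555  116   75    3    0    0    0    0    0
    0    1    3    0    0   47]
[ -0.83760563   0.64861323 -36.33828164] [3.31709133e-04 6.43674654e-03 9.99979229e-01] 1.0511537730029974 world n [-0.47598581  0.15225432  0.86617327] tilt 29.983051430381963 head 162.26200463557245
ring [-1.12587462  2.51354599] 31.08745527034702 244
[ 494.85245814 -265.91121107  129.43706269]
```

View pics/rect.png

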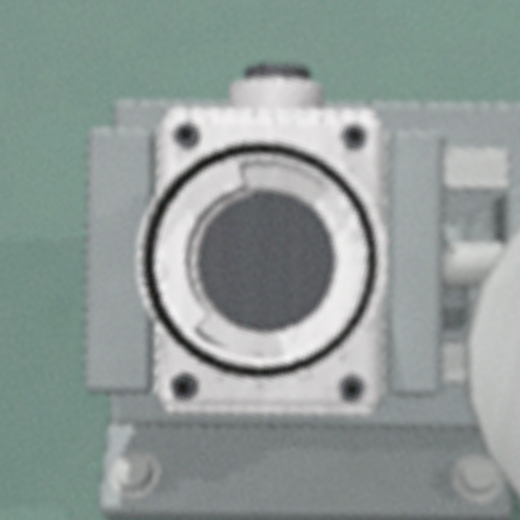

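The rectified patch shows the port well centred at (260,260). The gap edges are near (243,170) and (205,325), which matches the gap heading of 345°. The rim is at -2.4 mm and the jaws at -36.3 mm, as given.

```bash
cat >> h.py <<'E'
tE=tE+RE.apply([0.6,0,-0.1]); HD=162.7; PO=np.array([494.85,-265.9,129.6])
E
python3 - <<'E'
from h import *
p,Rt=entry([0,0,15]); rel(p,Rt); print(tE)
E
```

```text
shift [73.7 -1.7 72.8] turn [-0.13 -0.17  0.24]
[ 0.42769891  0.         39.26625326]
```

>>> {"api": "play_rows", "payload": {"plan": [[[25,-0.5,15,-0.1,-0.2,0.2,30],[50,-1,30,-0.1,-0.2,0.2,30],[67,-1.6,45,-0.1,-0.2,0.2,30],[73,-1.7,58,-0.1,-0.2,0.2,30],[73.7,-1.7,68,-0.1,-0.2,0.2,30],[73.7,-1.7,72.8,-0.1,-0.2,0.2,30],[73.7,-1.7,72.8,-0.1,-0.2,0.2,30],[73.7,-1.7,72.8,-0.1,-0.2,0.2,30]]]}}

```text
t: 7.2
tool_pos: [468.4, -259.2, 176.8]
orientation: [0.162, 0.836, 0.475, 0.223]
contact_force: [-0.5, 0.1, -3.8]
gripper_width: 0.387
grip_force: 45.0
```

```bash
cat >> h.py <<'E'
def where(): # measured elbow foot in housing frame + tail heading + tilt, force in housing frame
    p,Rt=tool(); Re=Rt*RE.inv(); RH=RHf(HD); f=RH.inv().apply(p-Re.apply(tE)-PO); M=(RH.inv()*Re).as_matrix(); s=ctrl.state()
    print('foot',f.round(2),'tail',round(np.degrees(np.arctan2(M[1,0],M[0,0]))%360,2),'zaxis',M[:,2].round(3),'F',RH.inv().apply(s['contact_force']).round(1),'M',RH.inv().apply(s['torque']).round(2),'w',round(s['gripper_width']*87,1),'t',s['t'])
E
python3 - <<'E'
from h import *
where(); p,Rt=entry([0,0,0]); rel(p,Rt); print(ctrl.state()['joint_positions'])
P,im,d=snap('scene'); u,v=proj(P,PO); u,v=int(u),int(v); cv2.imwrite('pics/s2.png',cv2.resize(im[v-60:v+40,u-65:u+65],None,fx=5,fy=5,interpolation=cv2.INTER_CUBIC))
E
```

```text
foot [ 0.12 -1.1  15.22] tail 254.96 zaxis [0.    0.001 1.   ] F [-2.4 -0.1 -3.1] M [-0.05  0.56  0.05] w 33.7 t 7.2
shift [-0.6 -0.4 15.2] turn [ 0.    0.07 -0.04]
[-0.90409138 -0.32769161  2.2412471   0.51044008  0.88178992 -0.62649949]
```

View pics/s2.png

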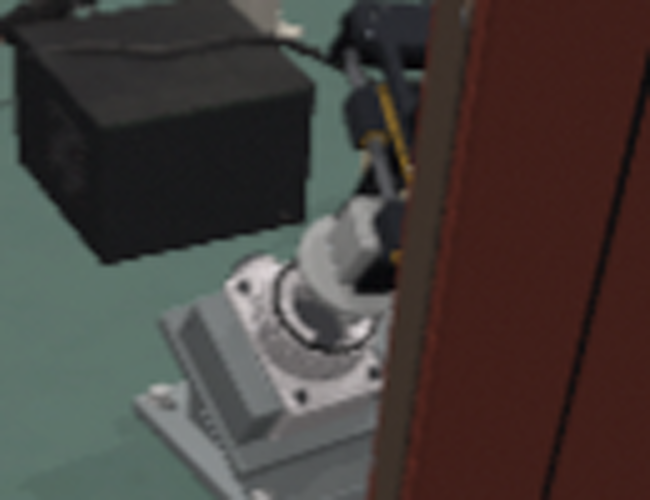

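The crop shows the elbow's stem square over the port, held a little above the rim at around (335,300), and the arm hiding the rest.

>>> {"api": "play_rows", "payload": {"plan": [[[0.5,-0.4,4,0,0,0,30],[0,-0.4,9,0,0,0,30],[-0.4,-0.4,13,0,0,0,30],[-0.7,-0.4,16,0,0,0,30],[-0.9,-0.4,18,0,0,0,30],[-1.1,-0.4,20,0,0,0,30],[-1.2,-0.4,21,0,0,0,30],[-1.2,-0.4,21.2,0,0,0,30]]]}}

```text
t: 8.25
tool_pos: [478.9, -260.7, 158.0]
orientation: [0.162, 0.836, 0.475, 0.223]
contact_force: [-0.1, 0.5, -3.6]
gripper_width: 0.387
grip_force: 45.0
```

Run:
```python
from h import *
where(); p,Rt=entry([0,0,-15]); rel(p,Rt)
```

```text
foot [-0.22  0.61 -6.24] tail 255.0 zaxis [0.001 0.001 1.   ] F [-2.   0.4 -3. ] M [-0.09  0.58  0.04] w 33.7 t 8.25
shift [-1.5  0.4  8.7] turn [-0.02  0.04 -0.01]
```

>>> {"api": "play_rows", "payload": {"plan": [[[-0.5,0.2,2,0,0,0,30],[-0.8,0.3,4,0,0,0,30],[-1.1,0.3,6,0,0,0,30],[-1.3,0.3,8,0,0,0,30],[-1.5,0.3,9.5,0,0,0,30],[-1.6,0.3,10.5,0,0,0,30],[-1.7,0.3,11.5,0,0,0,30],[-1.7,0.3,11.5,0,0,0,30]]]}}

```text
t: 9.25
tool_pos: [484.4, -263.0, 148.0]
orientation: [0.162, 0.836, 0.475, 0.223]
contact_force: [0.1, 0.1, -2.0]
gripper_width: 0.39
grip_force: 45.0
```

Run:
```python
from h import *
where(); p,Rt=entry([0,0,-22.3]); rel(p,Rt)
```

```text
foot [ -0.11   0.09 -17.87] tail 255.0 zaxis [0.001 0.    1.   ] F [-0.9  0.1 -1.8] M [-0.09  0.6   0.05] w 34.0 t 9.25
shift [-0.5  0.1  4.4] turn [-0.03  0.04 -0.01]
```

>>> {"api": "play_rows", "payload": {"plan": [[[-0.1,0,1,0,0,0,30],[-0.2,0,2,0,0,0,30],[-0.3,0,3,0,0,0,30],[-0.4,0,3.8,0,0,0,30],[-0.5,0,4.4,0,0,0,30],[-0.5,0,4.8,0,0,0,30],[-0.5,0,4.8,0,0,0,30],[-0.5,0,4.8,0,0,0,30]]]}}

```text
t: 10.25
tool_pos: [486.7, -263.7, 143.9]
orientation: [0.162, 0.836, 0.475, 0.223]
contact_force: [-0.5, 0.5, -3.9]
gripper_width: 0.388
grip_force: 45.0
```

```bash
cat > tw.py <<'E'
from h import *
import sys
where(); s=ctrl.state(); print(s['joint_positions'])
# rows: z,tail targets, relative to current measured pose
p0,R0=tool()
for a in sys.argv[1:]:
    z,t=map(float,a.split(',')); p,Rt=entry([0,0,z],t)
    print(a,np.round(R0.inv().apply(p-p0),1),np.round(np.degrees((R0.inv()*Rt).as_rotvec()),1))
E
python3 tw.py -22.3,255 -22.8,248 -23.3,240 -23.8,232 -24.3,225 -24.8,218 -25.2,211
```

```text
foot [ -0.04   0.04 -22.64] tail 255.0 zaxis [0.001 0.001 1.   ] F [-2.5  0.3 -3. ] M [-0.07  0.6   0.1 ] w 33.7 t 10.25
[-0.87408201 -0.22437193  2.22914506  0.54166935  0.78954706 -0.65644452]
-22.3,255 [-0.   0.  -0.3] [-0.  0. -0.]
-22.8,248 [-0.1 -0.   0.2] [-0.7  0.   7. ]
-23.3,240 [-0.1 -0.1  0.7] [-1.6  0.  14.9]
-23.8,232 [-0.1 -0.1  1.2] [-2.4  0.  22.9]
-24.3,225 [-0.2 -0.2  1.7] [-3.1  0.  29.8]
-24.8,218 [-0.2 -0.2  2.2] [-3.9  0.  36.8]
-25.2,211 [-0.2 -0.3  2.6] [-4.6  0.  43.8]
```

```bash
python3 tw.py -22.4,249 -22.4,243 -22.5,237 -22.9,231 -23.3,225 -23.7,220 | tail -6
```

```text
-22.4,249 [-0.  -0.  -0.2] [-0.6  0.   6. ]
-22.4,243 [-0.  -0.1 -0.2] [-1.3  0.  11.9]
-22.5,237 [-0.  -0.1 -0.1] [-1.9  0.  17.9]
-22.9,231 [-0.  -0.1  0.3] [-2.5  0.  23.9]
-23.3,225 [-0.1 -0.2  0.7] [-3.1  0.  29.8]
-23.7,220 [-0.1 -0.2  1.1] [-3.7  0.  34.8]
```

>>> {"api": "play_rows", "payload": {"plan": [[[0,0,-0.2,-0.6,0,6,30],[0,-0.1,-0.2,-1.3,0,12,30],[0,-0.1,-0.1,-1.9,0,18,30],[0,-0.1,0.3,-2.5,0,24,30],[-0.1,-0.2,0.7,-3.1,0,30,30],[-0.1,-0.2,1.1,-3.7,0,35,30],[-0.1,-0.2,1.1,-3.7,0,35,30],[-0.1,-0.2,1.1,-3.7,0,35,30]]]}}

```text
t: 11.25
tool_pos: [487.1, -263.8, 142.9]
orientation: [0.114, 0.934, 0.195, 0.276]
contact_force: [0.4, -0.4, -4.3]
gripper_width: 0.388
grip_force: 45.0
```

```bash
python3 tw.py -24,215 -24.3,210 -24.7,205 -25,200 -25.3,195 -25.6,190 -25.8,185
```

```text
foot [  0.05  -0.08 -23.7 ] tail 219.9 zaxis [0.    0.001 1.   ] F [-1.7 -0.3 -4. ] M [-0.09  0.61  0.07] w 33.8 t 11.25
[-0.86997944 -0.26254489  2.28077703  0.58098908  0.71690087 -0.0772441 ]
-24,215 [-0.  -0.1  0.3] [-0.5  0.   4.9]
-24.3,210 [-0.1 -0.1  0.6] [-1.   0.   9.8]
-24.7,205 [-0.1 -0.2  1. ] [-1.5  0.  14.8]
-25,200 [-0.1 -0.2  1.3] [-2.   0.  19.8]
-25.3,195 [-0.1 -0.3  1.6] [-2.6  0.  24.8]
-25.6,190 [-0.2 -0.3  1.9] [-3.1  0.  29.7]
-25.8,185 [-0.2 -0.3  2.1] [-3.6  0.  34.7]
```

>>> {"api": "play_rows", "payload": {"plan": [[[0,-0.1,0.3,-0.5,0,5,30],[-0.1,-0.1,0.6,-1,0,10,30],[-0.1,-0.2,1,-1.5,0,15,30],[-0.1,-0.2,1.3,-2,0,20,30],[-0.1,-0.3,1.6,-2.6,0,25,30],[-0.1,-0.3,1.6,-2.6,0,25,30],[-0.1,-0.3,1.6,-2.6,0,25,30],[-0.1,-0.3,1.6,-2.6,0,25,30]]]}}

```text
t: 12.25
tool_pos: [487.9, -263.8, 141.5]
orientation: [0.073, 0.951, -0.018, 0.299]
contact_force: [0.4, 0.7, -2.4]
gripper_width: 0.385
grip_force: 45.0
```

```bash
python3 tw.py -25.5,190 -25.7,186 -25.9,183 -26,180 -26,178
```

```text
foot [  0.03   0.06 -25.29] tail 194.74 zaxis [0. 0. 1.] F [-1.   0.8 -2.2] M [0.02 0.66 0.04] w 33.5 t 12.25
[-0.84491434 -0.28375435  2.30755128  0.56130105  0.65562204  0.39346019]
-25.5,190 [-0.1  0.   0.2] [-0.5  0.   4.7]
-25.7,186 [-0.1 -0.   0.4] [-0.9  0.   8.7]
-25.9,183 [-0.1 -0.   0.6] [-1.2  0.  11.7]
-26,180 [-0.1 -0.   0.7] [-1.5  0.  14.7]
-26,178 [-0.1 -0.1  0.7] [-1.7  0.  16.6]
```

>>> {"api": "play_rows", "payload": {"plan": [[[-0.1,0,0.2,-0.3,0,3,30],[-0.1,0,0.3,-0.6,0,6,30],[-0.1,0,0.4,-0.9,0,9,30],[-0.1,0,0.6,-1.2,0,12,30],[-0.1,0,0.7,-1.5,0,14.7,30],[-0.1,0,0.7,-1.5,0,14.7,30],[-0.1,0,0.7,-1.5,0,14.7,30],[-0.1,0,0.7,-1.5,0,14.7,30]]]}}

```text
t: 13.25
tool_pos: [488.1, -264.0, 140.8]
orientation: [0.046, 0.94, -0.144, 0.305]
contact_force: [2.9, -2.6, -7.6]
gripper_width: 0.386
grip_force: 45.0
```

```bash
python3 tw.py -26,180 -26.3,178
```

```text
foot [ -0.04  -0.23 -26.1 ] tail 179.92 zaxis [ 0. -0.  1.] F [-0.7 -1.6 -8.3] M [-0.55  0.45  0.16] w 33.6 t 13.25
[-0.82428206 -0.29190599  2.31651232  0.52644715  0.62256726  0.69517929]
-26,180 [ 0.  -0.2 -0.1] [ 0.   0.  -0.1]
-26.3,178 [ 0.  -0.2  0.2] [-0.2  0.   1.9]
```

>>> {"api": "play_rows", "payload": {"plan": [[[0,0,0,0,0,0,36],[0,0,0,0,0,0,45],[0,0,0,0,0,0,60],[0,0,0,0,0,0,60],[0,0,0,0,0,0,60],[0,0,-10,0,0,0,60],[0,0,-30,0,0,0,60],[0,0,-60,0,0,0,60]]]}}

```text
t: 14.25
tool_pos: [453.6, -252.7, 189.4]
orientation: [0.046, 0.94, -0.144, 0.305]
contact_force: [0.5, 0.3, 0.4]
gripper_width: 0.69
grip_force: 0.0
```

>>> {"api": "play_rows", "payload": {"plan": [[[-10,0,-20,0,0,0,60],[-25,0,-40,0,0,0,60],[-40,0,-55,0,0,0,60],[-50,0,-65,0,0,0,60],[-60,0,-70,0,0,0,60],[-60,0,-70,0,0,0,60],[-60,0,-70,0,0,0,60],[-60,0,-70,0,0,0,60]]]}}

```text
t: 15.25
tool_pos: [369.1, -226.5, 210.8]
orientation: [0.046, 0.94, -0.144, 0.305]
contact_force: [-0.3, 0.2, 0.1]
gripper_width: 0.695
grip_force: 0.0
```

```bash
cat > m3.py <<'E'
from h import *
import sys
P,im,d=snap('wrist'); W=cloud(P,d); RH=RHf(HD)
cv2.imwrite('pics/%s.png'%sys.argv[1],im); print(proj(P,PO),ctrl.state()['t'])
L=RH.inv().apply((W-PO).reshape(-1,3)).reshape(W.shape); r=np.hypot(L[...,0],L[...,1]); ok=d>0
t=L[ok&(r<34)&(L[...,2]>46)&(L[...,2]<56)]; print('top',len(t),np.median(t[:,2]) if len(t) else 0,cv2.minAreaRect(t[:,:2].astype(np.float32)) if len(t) else '')
t=L[ok&(r>22)&(r<95)&(L[...,2]>32)&(L[...,2]<44)&(L[...,0]<-20)]; print('tail',len(t))
if len(t): l=cv2.fitLine(t[:,:2].astype(np.float32),2,0,.01,.01).ravel(); print(l,np.degrees(np.arctan2(l[1],l[0])),t.min(0),t.max(0))
t=L[ok&(r>26)&(r<33)&(L[...,2]>1)&(L[...,2]<14)]; print('flange z',len(t),np.median(t[:,2]))
n=L[ok&(r>38)&(r<60)&(L[...,2]>-40)&(L[...,2]<-32)]; c=n.mean(0); nn=np.linalg.svd(n-c,full_matrices=False)[2][2]; w=RH.apply(nn*np.sign(nn[2])); print('jaw',len(n),np.degrees(np.arctan2(w[1],w[0])))
E
python3 m3.py w3
```

```text
(np.float64(259.96788796575464), np.float64(129.9370548831186)) 15.3
top 1319 50.41956482932255 ((-1.0085487365722656, 0.149078369140625), (34.05885314941406, 33.27578353881836), 89.94043731689453)
tail 1136
[ 9.9998349e-01 -5.7431012e-03 -5.3531555e+01  3.0466723e-01] -0.32905725 [-89.05600901 -10.06510458  32.03365519] [-20.60313684  11.12264013  41.32166428]
flange z 893 5.377977289538778
jaw 2855 162.33020426178638
```

View pics/w3.png

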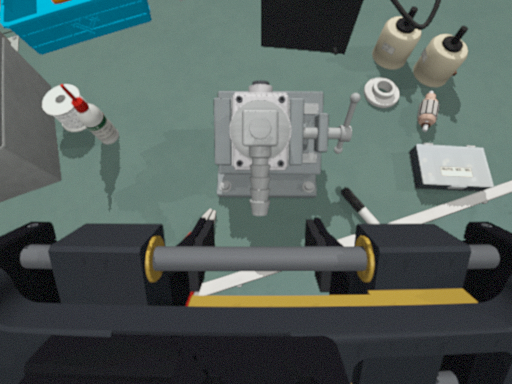

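The wrist picture shows the elbow seated at (260,125) with its tail straight down the slope to (260,212), parallel to the jaws. The fingers are open and clear, and nothing else has moved. The measured tail heading is 179.7° in the housing frame and the top sits at about 50.5 mm, so the foot is about 26 mm deep.

```bash
python3 -c "
from plant import ctrl
print(ctrl.sign_off())"
```

```text
the job is handed in; nothing more can be done
None
```

The elbow is screwed into the port with its foot about 26 mm below the seal face; its tail points straight down the slope to within about 1° by camera. It is released with the arm clear and handed in at about 15 s. The turning resistance I read was only about 0.1–0.2 N m, below the 0.4 N m you gave, so tightness rests on the measured depth and angle.

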